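# Straightedge to the trimmed back of a dental stone model

### The job

Get the dental stone model ready for scribing: take the steel straightedge from its sloped rest under the little shelf and lay it flat on the bench, flush against the model's flat trimmed back and covering its whole width, without shoving the model out of its place. Let go of it, then twist the screw cap of the marking-paste jar anticlockwise until it is fully loosened, at its stop; leave the other things where they are.

Things in the scene. Friction and masses are not known exactly. Their poses are not given: they have to be found in the camera images.
- straightedge: Loose flat steel bar, 180 mm long (its y axis), 36 mm wide (x), 8 mm thick (z), 0.28 kg, with a black plastic grip block on the middle of its upper face: 36 mm along y, 20 mm along x, standing 30 mm above the bar (from z = 8 to 38 mm). Origin: centre of the bar's underside. Both long edges are alike. At the start it lies on the rest, face up, its face leaning 35 degrees towards the robot side.
- rest: Fixed stand, base 85 mm deep (x) by 120 mm wide (y), with an aluminium ramp sloping 35 degrees, rising to its +x, top 75 mm high; a low lip carries the straightedge. A small shelf with pots above the ramp (z = 165 to 195 mm, x = -12 to 44 mm, 120 mm wide, on two rear posts) bars a straight-down approach: come in tilted, square to the ramp. Origin: centre of its underside.
- model: Loose pale yellow stone cast of a whole dental arch, 0.35 kg: D-shaped base 80 mm wide (y), about 81 mm deep (x) and 24 mm high, with the white-toothed arch on top up to 44 mm. The flat trimmed back is the upright plane at x = -34 mm in its frame, looking along its -x, roughly towards the robot; the arch bulges to +x. Origin: on its underside, 34 mm ahead of the back.
- model_back (a point): Middle of the lower edge of the model's flat back face (80 mm wide, 24 mm high); axes as the model's: x into the model, y along the back, z up.
- jar: Fixed off-white jar of marking paste, 56 mm in diameter, in a black rubber bench socket 84 mm across and 18 mm high; with its ribbed white cap it is 75 mm high. Origin: centre of the underside.
- cap (a joint): Turn of the captive screw cap in rad: 0 tight, growing anticlockwise seen from above, up to the stop at 1.4 (fully loosened); it stays where it is left, needs about 0.06 N m and does not rise or come off. It starts between 0 and 0.2. A grey ridge on its top points to the jar's -x at 0.
- cap_grip (a point): On the axis of the cap, 67 mm above the bench: the height to grip. The cap is round, 58 mm in diameter, from z = 53 to 75 mm; the grey ridge adds 4 mm on top.
- powder_jar: Bystander: small closed powder jar, 42 mm in diameter, 42 mm high. Origin: centre of the underside.
- powder_jar2: Bystander: closed powder jar, 52 mm in diameter, 50 mm high. Origin: centre of the underside.
- dropper: Bystander: clear bottle, 36 mm in diameter, 85 mm high. Origin: centre of the underside.
- brush: Bystander: wooden-handled brush, 170 mm long, lying across the bench in front of the robot. Origin: underside.
- bowl: Bystander: blue bowl, 130 mm in diameter, 60 mm high. Origin: centre of the underside.
- part_model: Bystander: small stone block with five teeth in a row, 62 x 36 mm, 28 mm high. Origin: centre of the underside.
- pot: Bystander: white closed pot, 68 mm in diameter, 50 mm high, near the robot. Origin: centre of the underside.
Mind the look-alikes: they are no part of the job. What is shaped like the model but green or red is not meant.

How it is judged:
On the way, in this order (a step that is already met when the one before it is completed fails the run):
1. the straightedge is lifted clear of its rest (distance between straightedge and rest above 0.09 m), for 0.1 s.
2. the straightedge lies flat on the bench, flush against the model's back, and is let go (x of straightedge in the frame of model_back between -0.0203 and -0.015 m and y of straightedge in the frame of model_back between -0.05 and 0.05 m and angle between the x axis of straightedge and the x axis of model, either way round below 0.03 rad and angle between each of straightedge, model's own z axis and vertical below 0.05 rad and height (world z) of straightedge between -0.004 and 0.004 m and distance of model from where it was at the start of the episode below 0.02 m and contact force between the fingers and straightedge below 0.05 N), for 0.2 s.
3. with the straightedge in place, the jar's cap is turned to its stop (value of joint cap above 1.25 rad and x of straightedge in the frame of model_back between -0.0203 and -0.015 m and y of straightedge in the frame of model_back between -0.05 and 0.05 m and angle between the x axis of straightedge and the x axis of model, either way round below 0.03 rad and angle between straightedge's own z axis and vertical below 0.05 rad and height (world z) of straightedge between -0.004 and 0.004 m), for 0.2 s.
At the end, for the whole second after the job is handed in: The straightedge lies still and flat, one long edge on the model's back: gap under 2.3 mm, angle under 1.7 degrees, middles within 50 mm (whole back covered); the model is upright and within 20 mm of its start; the cap stands beyond 1.25 rad (all of step 3 and distance of model from where it was at the start of the episode below 0.02 m and angle between model's own z axis and vertical below 0.05 rad and linear speed of each of straightedge, model below 0.01 m/s); the robot touches nothing.
It fails at once if the model is shoved more than 20 mm from its place, lifted or tipped (distance of model from where it was at the start of the episode above 0.02 m or angle between model's own z axis and vertical above 0.15 rad).
It fails at once if a bystander is moved by more than 30 mm (distance of any of powder_jar, powder_jar2, dropper, brush, bowl, part_model, pot from where it was at the start of the episode above 0.03 m).
It also fails if it takes over 61 s, if anything falls off the work surface, if the arm or the gripper's body presses on something with over 40 N, if the wrist force passes 120 N, or if a joint passes its speed limit or range.

### The arm

A 6-joint arm with a two-finger parallel gripper is mounted at the origin on the work surface. World frame = base frame: x ahead of the robot, y to its left, z up, the work surface at z = 0. Lengths are in m, angles in rad, forces in N, time in s.
With the tool pointing down it reaches from about 0.25 to 0.725 m from the base axis. Payload 4 kg.
Tool frame: the origin (TCP) lies midway between the tips of the shut fingers; the grasp point (between the pads) lies 19 mm behind it (bot.grip_depth is the distance from the TCP to the grasp point, in m); z points along the fingers, y is the line along which they close (so a half turn about z gives the same grasp; the last joint's range is limited). The gripper opens to 85 mm and grips with 20 to 120 N. Pads are 22 mm wide; open, the fingers measure 114 mm over their backs; the gripper's body (76 mm by 85 mm) begins 54 mm behind the grasp point. The pads swing forward as they close: fully open they stand 13 mm farther back than shut.
Start: joints at [1.318, 0.241, 0.005, 1.335, 0, 1.571], TCP at [0.125, 0.484, 0.231] pointing down, gripper open.
Joint ranges: [-2.72, 2.72], [-1.05, 1.87], [-1.09, 1.28], [-1.99, 2.15], [-1.42, 1.44], [-3.14, 3.14]. Speed limits (rad/s): [2.79, 2.79, 3.14, 3.14, 3.14, 3.14].

### API

Orientations are given as a unit quaternion [x, y, z, w].
In Python, from workcell import bot gives the robot as it stands.
- The arm moves only by the shell command python3 -m creep 'ROWS'. ROWS is JSON, one flat list of numbers, 5 for each row, row after row: the shift along the world's x, y, z in m, then the turn about the world's z in rad, then the finger opening in m, from 0 to 0.0854. In form: [x, y, z, twist, claw, x, y, z, twist, claw, ...]. A call has 1 to 10 rows; each row is the pose to reach, as a shift and turn from the pose commanded when the call began; what a row does not reach only later rows make up. A row lasts 1/12 s, in which the tool goes at most 41.7 mm and 7.16 degrees, less where a joint would pass 70% of its speed; a pose out of reach is approached as far as the arm can. A call with a gripper value outside its range is refused whole. The fingers move at their own pace and stop on an object; the grip force is fixed at half the most. Time passes only in rows, so rows that repeat a pose let the fingers close. It gives the time, the measured TCP pose, the force, the opening and the grip force at its end, in the units of the state.
- bot.get_obs(): the state, without advancing time (a new reading comes with each control period).
- bot.camera(name): name is "scene" or "top" or "wrist"; returns a dict with "pixels" (420x560x3 uint8, red, green, blue), "camera_matrix" (3x3 intrinsics, pixels), "dist_coeffs" ([k1, k2, p1, p2, k3] as OpenCV has them; the pictures are not rectified), "extrinsics" (4x4, takes a point from world to camera coordinates); the wrist camera has in their place "T_tool_cam" (4x4, takes a point from camera to tool coordinates, whose origin is the TCP and whose axes are the flange's). Camera axes: x right, y down, z forward; pixel columns grow to the right and rows downward; lengths in m; the calibration is good to about 2 mm. A picture is of the moment at which its call begins: read the wrist's pose just before it. There is no depth.
- bot.job_done(): hands the job in; it is judged then, once.
Trained networks look in the newest picture that a camera, given by its name, has taken for a name from the list of things; names that differ only in an ending like _2 or _b are one class to them, and where a whole thing is asked for, a point or a joint stands for the part that bears it (a point fixed in the world has none). Each returns a list of dicts, best first, with "score" (0 to 1); they miss things now and then, are a little off and sometimes report something else, mostly with a low value. They report only what shows in the picture. A call takes as long as a camera call. They do not tell look-alikes from the thing itself.
- bot.look_for(camera, thing): "centre" ([column, row] as shares, 0 to 1, of the picture: columns of its width, rows of its height, amid what is visible of it).
- bot.place_of(camera, thing): "centre" ([column, row] as shares, 0 to 1, of the picture: columns of its width, rows of its height: a listed point, or the origin of a listed thing).
The state is a dict: "clock": time; "joint_pos": joint angles; "joint_vel": joint speeds; "tau": joint torques, N m; "eef_pos": TCP position; "tool_rot": TCP orientation; "ft_force": force on the tool from outside, world axes, zero at the start; "ft_torque": the same for the moment, N m; "grip_width": finger opening in m; "grasp_force": force on a finger pad.
Only numpy, scipy, OpenCV 4.12 (cv2) and the standard library are available. Lean on these libraries where they do the work, as an engineer would, in place of code of your own. Each camera call takes 0.05 s, during which the arm holds its last target. There are 200 camera calls.

## Working session

There is one attempt and no reset: what is moved stays moved. The work goes in short steps, Python scripts to look and compute and a shell command to move; the robot and the scene stay as the last step left them, time stands still between calls to the robot, and variables do not carry over. Pictures are saved under pics/ and viewed, at most 10 in all, crops included, and the job is handed in when it is done.

```bash
mkdir -p pics; cat > h.py <<'E'
import numpy as np, cv2
from workcell import bot
W,H=560,420
def ray(c,uv):
    K=np.array(c["camera_matrix"]);D=np.array(c["dist_coeffs"]);E=np.array(c["extrinsics"])
    n=cv2.undistortPoints(np.array([[uv]],float),K,D)[0,0]
    R=E[:3,:3];o=-R.T@E[:3,3];return o,R.T@np.array([n[0],n[1],1])
def at(c,uv,z):
    o,d=ray(c,uv);return o+d*(z-o[2])/d[2]
def tri(c1,u1,c2,u2):
    o1,d1=ray(c1,u1);o2,d2=ray(c2,u2)
    s=np.linalg.lstsq(np.c_[d1,-d2],o2-o1,rcond=None)[0]
    a,b=o1+s[0]*d1,o2+s[1]*d2;return (a+b)/2,np.linalg.norm(a-b)
def proj(c,P):
    E=np.array(c["extrinsics"]);return cv2.projectPoints(np.array(P,float).reshape(-1,3),cv2.Rodrigues(E[:3,:3])[0],E[:3,3],np.array(c["camera_matrix"]),np.array(c["dist_coeffs"]))[0][:,0]
def wristify(c,o):
    from scipy.spatial.transform import Rotation as Ro
    T=np.eye(4);T[:3,:3]=Ro.from_quat(o["tool_rot"]).as_matrix();T[:3,3]=o["eef_pos"]
    c["extrinsics"]=np.linalg.inv(T@np.array(c["T_tool_cam"]));return c
def save(c,name,box=None,s=1):
    im=c["pixels"][:,:,::-1]
    if box: im=im[box[1]:box[3],box[0]:box[2]]
    cv2.imwrite("pics/"+name,cv2.resize(im,None,fx=s,fy=s,interpolation=cv2.INTER_CUBIC))
E
cat > a.py <<'E'
from h import *
import pickle
np.set_printoptions(precision=4,suppress=True)
C={}
for n in("scene","top"):
    C[n]=bot.camera(n);save(C[n],n+"0.png",s=1.42)
    print(n,np.linalg.inv(C[n]["extrinsics"])[:3,3],C[n]["camera_matrix"][0])
    for t in("straightedge","rest","model","model_back","jar","cap_grip","powder_jar","dropper","brush","bowl","part_model","pot"):
        z={"cap_grip":.067}.get(t,0.)
        for r in bot.place_of(n,t)[:3]:
            uv=np.array(r["centre"])*[W,H]
            print(t,round(r["score"],2),uv.round(),at(C[n],uv,z).round(3))
pickle.dump(C,open("C0.pkl","wb"))
E
python3 a.py
```

```text
scene [ 1.0837 -0.2088  1.0946] [442.9758   0.     287.4767]
straightedge 0.67 [178. 263.] [ 0.502 -0.303  0.   ]
rest 0.59 [180. 276.] [ 0.541 -0.307  0.   ]
model 0.91 [165. 197.] [ 0.276 -0.286  0.   ]
model 0.71 [285. 257.] [ 0.592 -0.025  0.   ]
model 0.66 [207. 218.] [ 0.395 -0.189  0.   ]
model_back 0.83 [148. 203.] [ 0.281 -0.338  0.   ]
model_back 0.74 [215. 210.] [ 0.377 -0.161  0.   ]
model_back 0.57 [281. 245.] [ 0.554 -0.023  0.   ]
cap_grip 0.9 [387. 185.] [0.521 0.312 0.067]
powder_jar 0.85 [314. 298.] [0.73  0.001 0.   ]
powder_jar 0.49 [377. 274.] [ 0.732  0.184 -0.   ]
dropper 0.78 [249. 318.] [ 0.718 -0.175  0.   ]
brush 0.57 [272. 192.] [0.38  0.016 0.   ]
bowl 0.67 [419. 257.] [0.729 0.313 0.   ]
part_model 0.64 [378. 295.] [0.785 0.158 0.   ]
pot 0.9 [321. 164.] [0.337 0.192 0.   ]
pot 0.48 [378. 295.] [0.785 0.159 0.   ]
top [ 0.4126 -0.0243  0.9134] [410.1967   0.     278.3257]
straightedge 0.93 [418. 215.] [ 0.538 -0.322  0.   ]
rest 0.69 [410. 212.] [ 0.545 -0.303  0.   ]
model 0.88 [279. 195.] [ 0.586 -0.012  0.   ]
model 0.73 [361. 281.] [ 0.392 -0.189  0.   ]
model 0.7 [414. 336.] [ 0.276 -0.298  0.   ]
model_back 0.91 [345. 290.] [ 0.374 -0.154  0.   ]
model_back 0.83 [276. 209.] [ 0.554 -0.005  0.   ]
model_back 0.61 [431. 335.] [ 0.277 -0.335  0.   ]
jar 0.97 [142. 227.] [0.517 0.298 0.   ]
cap_grip 0.86 [132. 218.] [0.528 0.296 0.067]
powder_jar 0.78 [273. 133.] [0.731 0.001 0.   ]
powder_jar 0.76 [194. 134.] [0.733 0.184 0.   ]
powder_jar 0.23 [277. 213.] [ 0.546 -0.007  0.   ]
dropper 0.73 [347. 138.] [ 0.718 -0.169  0.   ]
dropper 0.39 [270. 288.] [0.378 0.01  0.   ]
brush 0.59 [270. 289.] [0.378 0.009 0.   ]
bowl 0.61 [138. 135.] [0.731 0.314 0.   ]
part_model 0.6 [206. 112.] [0.785 0.158 0.   ]
pot 0.58 [193. 310.] [0.333 0.179 0.   ]
```

View pics/scene0.png

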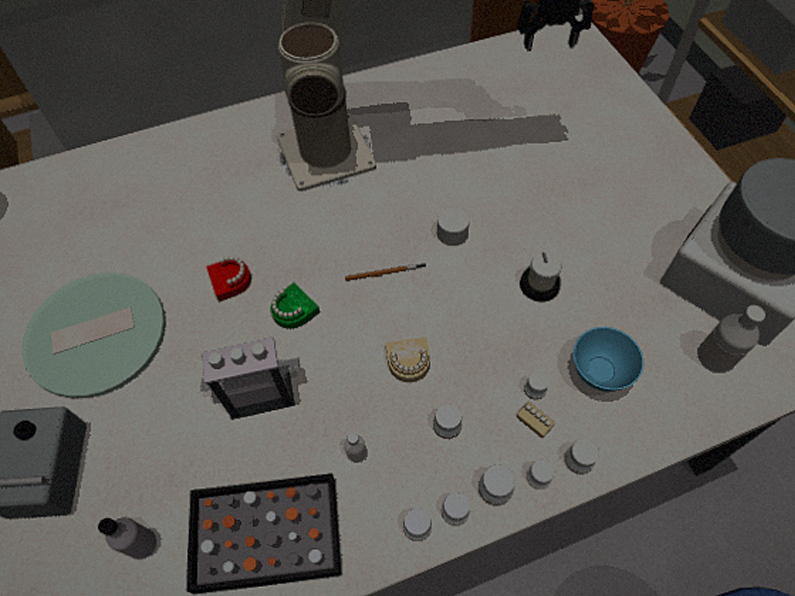

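View pics/top0.png

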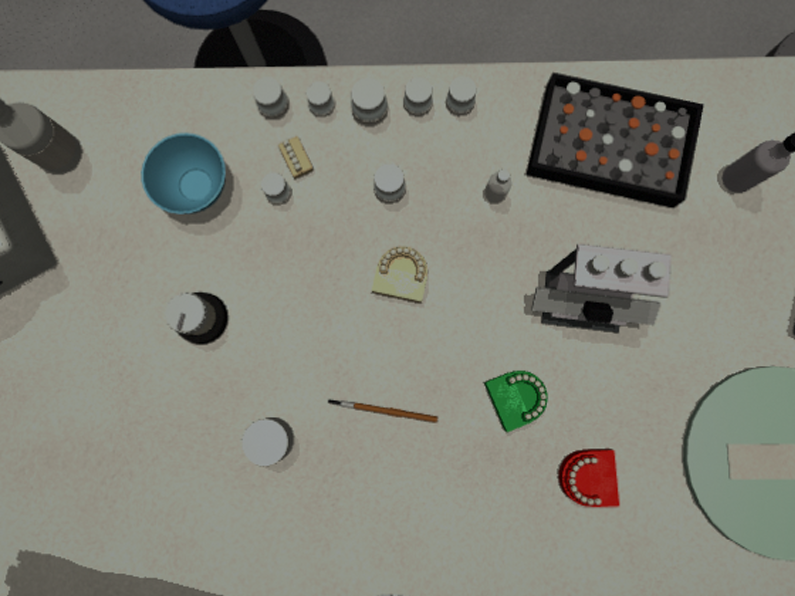

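```bash
python3 - <<'E'
from h import *
import pickle
C=pickle.load(open("C0.pkl","rb"))
t=C["top"]["pixels"][:,:,::-1];s=C["scene"]["pixels"][:,:,::-1]
f=lambda im,x,y:cv2.resize(cv2.convertScaleAbs(im[y:y+75,x:x+100],alpha=1.6),(400,300),interpolation=cv2.INTER_CUBIC)
cv2.imwrite("pics/m1.png",np.vstack([np.hstack([f(t,368,165),f(t,235,160)]),np.hstack([f(s,135,230),f(s,240,215)])]))
E
```

```text
(no output)
```

View pics/m1.png

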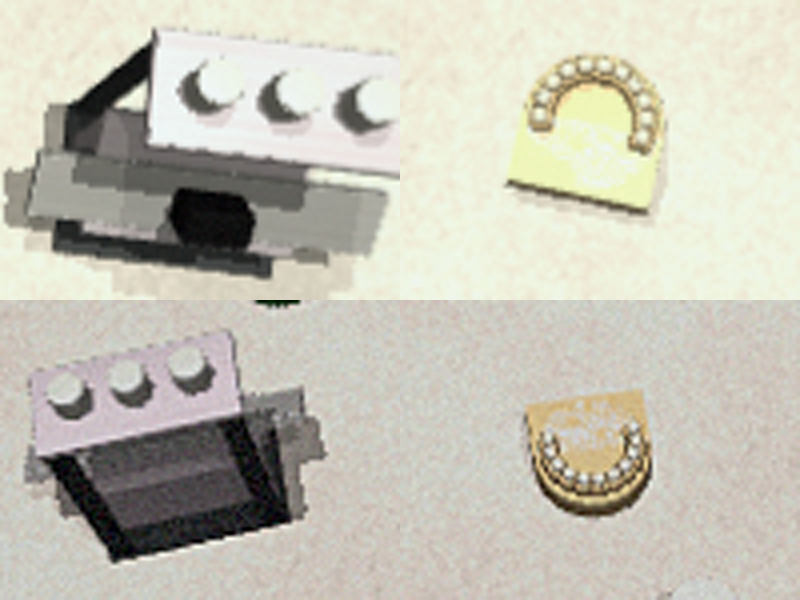

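```bash
python3 - <<'E'
from h import *
import pickle
from scipy.optimize import least_squares
np.set_printoptions(precision=4,suppress=True)
C=pickle.load(open("C0.pkl","rb"));t=C["top"];s=C["scene"]
T=lambda x,y:(368+x/4,165+y/4)
def Rz(a):c,q=np.cos(a),np.sin(a);return np.array([[c,-q,0],[q,c,0],[0,0,1]])
P=np.array([[-.012,.06,.195],[.044,.06,.195],[-.012,-.06,.195],[.044,-.06,.195]])
U=np.array([(405.5,201.2),(406.2,172.5),(470.4,208.5),(471,178.)])
S=np.array([(135+32/4,230+155/4),(135+235/4,230+115/4),(135+242/4,230+30/4),(135+28/4,230+75/4)])
S=np.array([(135+240/4,230+113/4),(135+232/4,230+32/4),(135+38/4,230+155/4),(135+30/4,230+75/4)])
# scene camera looks from +x: image bottom=+x, right=+y
Sm=S[[1,0,3,2]]
f=lambda p:np.r_[(proj(t,P@Rz(p[2]).T+[p[0],p[1],0])-U).ravel(),(proj(s,P@Rz(p[2]).T+[p[0],p[1],0])-Sm).ravel()]
r=least_squares(f,[.54,-.3,0]);print("rest",r.x,r.fun.reshape(-1,2))
rx=r.x
a=np.radians(35);Ry=np.array([[np.cos(a),0,-np.sin(a)],[0,1,0],[np.sin(a),0,np.cos(a)]])
B=np.array([[.018,.09,.008],[-.018,.09,.008],[.018,-.09,.008],[-.018,-.09,.008]])
V=np.array([T(40,150),T(28,217),T(392,193),T(372,255)])
g=lambda q:np.r_[(proj(t,(B@Ry.T+q[:3])@Rz(q[3]).T+[rx[0],rx[1],0])-V).ravel(),(q[3]-rx[2])*20,(q[2]-.03)*200]
q=least_squares(g,[-.02,0,.03,0]);print("bar in rest",q.x,q.fun)
for u in ((262,205.5),(297,212.5)): print("back",at(t,u,.024))
for u in ((240+127/4,215+105/4),(240+243/4,215+90/4)): print("back sc",at(s,u,.024))
print(bot.get_obs()["eef_pos"],np.array(bot.camera("wrist")["T_tool_cam"]))
E
```

```text
rest [ 0.545  -0.2958 -0.1206] [[-1.6628 -2.7785]
 [-0.1483 -4.8015]
 [ 2.3473 -2.8424]
 [ 3.2732 -3.3614]
 [-0.2841 -6.0924]
 [ 1.3969 -5.3739]
 [-1.4052 -5.1443]
 [-1.109  -3.6003]]
bar in rest [-0.0091 -0.0176  0.0349 -0.1301] [ 1.0796  1.0126  0.7208 -0.7628 -0.8786  0.1827 -0.8937 -0.3942 -0.1908
  0.9846]
back [0.5588 0.0257 0.024 ]
back [ 0.5424 -0.051   0.024 ]
back sc [ 0.5452 -0.0468  0.024 ]
back sc [0.5638 0.031  0.024 ]
[0.1251 0.4841 0.2313] [[ 0.0001 -0.9554 -0.2952  0.0754]
 [ 1.      0.0003 -0.0006  0.0014]
 [ 0.0007 -0.2952  0.9554 -0.1421]
 [ 0.      0.      0.      1.    ]]
```

```bash
python3 - <<'E'
from h import *
import pickle
from scipy.optimize import least_squares
np.set_printoptions(precision=4,suppress=True)
C=pickle.load(open("C0.pkl","rb"));t=C["top"];s=C["scene"]
T=lambda x,y:(368+x/4,165+y/4)
def Rz(a):c,q=np.cos(a),np.sin(a);return np.array([[c,-q,0],[q,c,0],[0,0,1]])
U=np.array([(405.5,201.2),(406.2,172.5),(470.4,208.5),(471,178.)])
Sm=np.array([(135+232/4,230+32/4),(135+240/4,230+113/4),(135+30/4,230+75/4),(135+38/4,230+155/4)])
P0=np.array([[-.012,.06,0],[.044,.06,0],[-.012,-.06,0],[.044,-.06,0]])
def f(p):
    P=P0@Rz(p[2]).T+[p[0],p[1],p[3]]
    return np.r_[(proj(t,P)-U).ravel(),(proj(s,P)-Sm).ravel()]
r=least_squares(f,[.54,-.3,0,.18]);print("rest",r.x,r.fun.round(1))
rx=r.x
a=np.radians(35);Ry=np.array([[np.cos(a),0,-np.sin(a)],[0,1,0],[np.sin(a),0,np.cos(a)]])
B=np.array([[.018,.09,.008],[-.018,.09,.008],[.018,-.09,.008],[-.018,-.09,.008]])
V=np.array([T(40,150),T(28,217),T(392,193),T(372,255)])
for z in (.025,.035,.045):
  g=lambda q:(proj(t,(B@Ry.T+[q[0],q[1],z])@Rz(q[2]).T+[rx[0],rx[1],0])-V).ravel()
  q=least_squares(g,[-.02,0,0]);print("bar in rest",z,q.x,q.fun.round(1))
  print(" top px of block",proj(t,(np.array([[-.01,-.018,.038],[.01,-.018,.038],[.01,.018,.038],[-.01,.018,.038]])@Ry.T+[q.x[0],q.x[1],z])@Rz(q.x[2]).T+[rx[0],rx[1],0])*4-[368*4,165*4])
for n in("top","scene"):
  E=np.linalg.inv(C[n]["extrinsics"]);print(E[:3,:3])
E
```

```text
rest [ 0.5437 -0.3021 -0.1216  0.1706] [-2.   0.2 -0.5 -0.8 -0.2  0.   0.7  0.5 -1.  -0.7  0.5 -0.3 -1.1  0.
 -0.9  1.3]
bar in rest 0.025 [-0.0068 -0.0143 -0.1311] [ 1.6  1.1  1.2 -0.8 -1.4  0.3 -1.3 -0.5]
 top px of block [[249.7312 250.7941]
 [259.743  217.2262]
 [189.8485 209.0272]
 [180.6018 242.6201]]
bar in rest 0.035 [-0.0086 -0.0112 -0.1306] [ 1.1  1.   0.7 -0.8 -0.9  0.2 -0.9 -0.4]
 top px of block [[250.2209 251.3093]
 [260.3411 217.3456]
 [189.6124 209.0832]
 [180.2753 243.0723]]
bar in rest 0.045 [-0.0103 -0.0081 -0.1301] [ 0.6  0.9  0.2 -0.7 -0.4  0.1 -0.4 -0.3]
 top px of block [[250.7222 251.8359]
 [260.9533 217.4669]
 [189.3701 209.1405]
 [179.9411 243.5352]]
[[-0.0093 -0.9904  0.1382]
 [-0.9998  0.0117  0.0159]
 [-0.0174 -0.138  -0.9903]]
[[ 0.3685  0.7999 -0.4736]
 [ 0.9296 -0.3196  0.1834]
 [-0.0046 -0.5079 -0.8614]]
```

```bash
python3 -m creep '[0.162,-0.242,0.04,0,0.085,0.162,-0.242,0.04,0,0.085,0.162,-0.242,0.04,0,0.085,0.162,-0.242,0.04,0,0.085,0.325,-0.484,0.04,0,0.085,0.325,-0.484,0.04,0,0.085,0.325,-0.484,0.04,0,0.085,0.325,-0.484,0.04,0,0.085,0.325,-0.484,0.04,0,0.085,0.325,-0.484,0.04,0,0.085]'; python3 - <<'E'
from h import *
from scipy.spatial.transform import Rotation as R
o=bot.get_obs();print(np.round(o["joint_pos"],3),np.round(R.from_quat(o["tool_rot"]).as_matrix(),3),o["clock"])
E
```

```text
clock: 2.18
eef_pos: [0.357, 0.1377, 0.2648]
tool_rot: [0.126, 0.992, 0.0, 0.001]
ft_force: [1.8, 0.5, 0.4]
grip_width: 0.0849
grasp_force: 0.0
[ 0.368 -0.008 -0.194  1.384  0.     0.621] [[-0.968  0.25   0.001]
 [ 0.25   0.968  0.001]
 [-0.001  0.001 -1.   ]] 2.1833
```

```bash
cat > st.py <<'E'
from h import *
from scipy.spatial.transform import Rotation as R
o=bot.get_obs();M=R.from_quat(o["tool_rot"]).as_matrix();print(round(o["clock"],2),"J",np.round(o["joint_pos"],3),"p",np.round(o["eef_pos"],4),"x",M[:,0].round(3),"y",M[:,1].round(3),"z",M[:,2].round(3))
E
python3 -m creep '[0.48,-0.13,0,0,0.085,0.48,-0.13,0,0,0.085,0.48,-0.13,0,0,0.085,0.48,-0.13,0,0,0.085,0.48,-0.13,0,0,0.085,0.48,-0.13,0,0,0.085,0.48,-0.13,0,0,0.085,0.48,-0.13,0,0,0.085,0.48,-0.13,0,0,0.085,0.48,-0.13,0,0,0.085]'; python3 st.py;  python3 -m creep '[0.1,0,0,0,0.085,0.1,0,0,0,0.085,0.1,0,0,0,0.085,0.1,0,0,0,0.085]'; python3 st.py
```

```text
clock: 3.02
eef_pos: [0.7429, 0.0348, 0.2642]
tool_rot: [0.127, 0.992, -0.0, -0.0]
ft_force: [1.1, 0.3, 0.4]
grip_width: 0.0851
grasp_force: 0.0
3.02 J [ 0.047  0.83   1.057  1.797 -0.     0.301] p [0.7429 0.0348 0.2642] x [-0.968  0.251  0.   ] y [ 0.251  0.968 -0.   ] z [-0. -0. -1.]
clock: 3.35
eef_pos: [0.7929, 0.0341, 0.2364]
tool_rot: [0.126, 0.992, 0.003, 0.017]
ft_force: [-0.1, 0.4, -0.5]
grip_width: 0.0851
grasp_force: 0.0
3.35 J [ 0.043  0.973  1.272  1.835 -0.     0.296] p [0.7929 0.0341 0.2364] x [-0.968  0.25  -0.033] y [0.25  0.968 0.01 ] z [ 0.035  0.001 -0.999]
```

```bash
python3 -m creep '[0.2,0,0.08,0,0.085,0.2,0,0.08,0,0.085,0.2,0,0.08,0,0.085,0.2,0,0.08,0,0.085,0.2,0,0.08,0,0.085,0.2,0,0.08,0,0.085]'; python3 st.py;  python3 -m creep '[-0.1,0,0,0,0.085,-0.1,0,0,0,0.085,-0.1,0,0,0,0.085,-0.1,0,0,0,0.085,-0.1,0,0,0,0.085]'; python3 st.py
```

```text
clock: 3.85
eef_pos: [0.8142, 0.0296, 0.2352]
tool_rot: [0.126, 0.991, 0.007, 0.041]
ft_force: [-0.6, 0.3, 0.0]
grip_width: 0.0852
grasp_force: 0.0
3.85 J [0.036 0.978 1.275 1.785 0.    0.289] p [0.8142 0.0296 0.2352] x [-0.965  0.25  -0.08 ] y [0.249 0.968 0.024] z [ 0.083  0.003 -0.997]
clock: 4.27
eef_pos: [0.7062, 0.0295, 0.2321]
tool_rot: [0.126, 0.991, 0.006, 0.035]
ft_force: [-0.8, 0.2, -0.8]
grip_width: 0.0849
grasp_force: 0.0
4.27 J [ 0.042  0.62   0.584  1.464 -0.     0.294] p [0.7062 0.0295 0.2321] x [-0.966  0.25  -0.068] y [0.249 0.968 0.02 ] z [ 0.071  0.003 -0.997]
```

```bash
python3 -m creep '[1,0,0.3,0,0.085,1,0,0.3,0,0.085,1,0,0.3,0,0.085,1,0,0.3,0,0.085,1,0,0.3,0,0.085,1,0,0.3,0,0.085,1,0,0.3,0,0.085,1,0,0.3,0,0.085,1,0,0.3,0,0.085,1,0,0.3,0,0.085]'; python3 st.py
```

```text
clock: 5.1
eef_pos: [0.8375, 0.0232, 0.2261]
tool_rot: [0.126, 0.99, 0.01, 0.063]
ft_force: [-0.1, 0.2, -0.5]
grip_width: 0.085
grasp_force: 0.0
5.1 J [2.700e-02 9.920e-01 1.275e+00 1.727e+00 1.000e-03 2.800e-01] p [0.8375 0.0232 0.2261] x [-0.96   0.25  -0.122] y [0.248 0.968 0.036] z [ 0.127  0.004 -0.992]
```

```bash
python3 -m creep '[0,0,0.6,0,0.085,0,0,0.6,0,0.085,0,0,0.6,0,0.085,0,0,0.6,0,0.085,0,0,0.6,0,0.085,0,0,0.6,0,0.085,0,0,0.6,0,0.085,0,0,0.6,0,0.085,0,0,0.6,0,0.085,0,0,0.6,0,0.085]'; python3 st.py
```

```text
clock: 5.93
eef_pos: [0.6859, 0.0191, 0.4592]
tool_rot: [0.126, 0.989, 0.013, 0.079]
ft_force: [0.3, 0.2, -0.1]
grip_width: 0.0849
grasp_force: 0.0
5.93 J [2.700e-02 6.660e-01 1.275e+00 2.019e+00 1.000e-03 2.800e-01] p [0.6859 0.0191 0.4592] x [-0.956  0.251 -0.153] y [0.247 0.968 0.045] z [ 0.16   0.005 -0.987]
```

Tilt persists and grows at joint limits; continue up and out.

```bash
python3 -m creep '[0.3,0,0.6,0,0.085,0.3,0,0.6,0,0.085,0.3,0,0.6,0,0.085,0.3,0,0.6,0,0.085,0.3,0,0.6,0,0.085,0.3,0,0.6,0,0.085,0.3,0,0.6,0,0.085,0.3,0,0.6,0,0.085,0.3,0,0.6,0,0.085,0.3,0,0.6,0,0.085]'; python3 st.py; python3 -m creep '[0.3,0,0.6,0,0.085,0.3,0,0.6,0,0.085,0.3,0,0.6,0,0.085,0.3,0,0.6,0,0.085,0.3,0,0.6,0,0.085,0.3,0,0.6,0,0.085,0.3,0,0.6,0,0.085,0.3,0,0.6,0,0.085,0.3,0,0.6,0,0.085,0.3,0,0.6,0,0.085]'; python3 st.py
```

```text
clock: 6.77
eef_pos: [0.636, 0.0146, 0.5185]
tool_rot: [0.126, 0.987, 0.015, 0.095]
ft_force: [-0.5, 0.0, -0.2]
grip_width: 0.0848
grasp_force: 0.0
6.77 J [2.200e-02 5.690e-01 1.275e+00 2.084e+00 2.000e-03 2.750e-01] p [0.636  0.0146 0.5185] x [-0.951  0.251 -0.183] y [0.245 0.968 0.054] z [ 0.191  0.006 -0.982]
clock: 7.6
eef_pos: [0.6001, 0.0113, 0.5591]
tool_rot: [0.125, 0.986, 0.018, 0.111]
ft_force: [0.0, -0.0, 0.5]
grip_width: 0.0852
grasp_force: 0.0
7.6 J [0.017 0.498 1.274 2.121 0.003 0.271] p [0.6001 0.0113 0.5591] x [-0.944  0.251 -0.215] y [0.243 0.968 0.062] z [ 0.224  0.007 -0.975]
```

```bash
python3 -m creep '[-0.15,0,0.6,0,0.085,-0.15,0,0.6,0,0.085,-0.15,0,0.6,0,0.085,-0.15,0,0.6,0,0.085,-0.15,0,0.6,0,0.085,-0.15,0,0.6,0,0.085,-0.15,0,0.6,0,0.085,-0.15,0,0.6,0,0.085,-0.15,0,0.6,0,0.085,-0.15,0,0.6,0,0.085]'; python3 st.py
```

```text
clock: 8.43
eef_pos: [0.5557, 0.0127, 0.6121]
tool_rot: [0.125, 0.981, 0.023, 0.145]
ft_force: [-0.2, -0.3, -0.4]
grip_width: 0.0846
grasp_force: 0.0
8.43 J [2.200e-02 4.020e-01 1.274e+00 2.149e+00 2.000e-03 2.750e-01] p [0.5557 0.0127 0.6121] x [-0.927  0.251 -0.279] y [0.238 0.968 0.08 ] z [ 0.29   0.008 -0.957]
```

```bash
python3 -m creep '[-0.35,0,0.6,0,0.085,-0.35,0,0.6,0,0.085,-0.35,0,0.6,0,0.085,-0.35,0,0.6,0,0.085,-0.35,0,0.6,0,0.085,-0.35,0,0.6,0,0.085,-0.35,0,0.6,0,0.085,-0.35,0,0.6,0,0.085,-0.35,0,0.6,0,0.085,-0.35,0,0.6,0,0.085]'; python3 st.py;python3 -m creep '[-0.3,0,0.6,0,0.085,-0.3,0,0.6,0,0.085,-0.3,0,0.6,0,0.085,-0.3,0,0.6,0,0.085,-0.3,0,0.6,0,0.085,-0.3,0,0.6,0,0.085,-0.3,0,0.6,0,0.085,-0.3,0,0.6,0,0.085,-0.3,0,0.6,0,0.085,-0.3,0,0.6,0,0.085]'; python3 st.py
```

```text
clock: 9.27
eef_pos: [0.5257, 0.0167, 0.6534]
tool_rot: [0.124, 0.975, 0.029, 0.182]
ft_force: [0.5, 0.1, -0.5]
grip_width: 0.0849
grasp_force: 0.0
9.27 J [ 3.200e-02  3.260e-01  1.274e+00  2.149e+00 -1.000e-03  2.850e-01] p [0.5257 0.0167 0.6534] x [-0.903  0.252 -0.348] y [0.231 0.968 0.101] z [ 0.362  0.011 -0.932]
clock: 10.1
eef_pos: [0.4941, 0.0196, 0.6907]
tool_rot: [0.123, 0.968, 0.035, 0.217]
ft_force: [0.0, 0.4, -0.3]
grip_width: 0.0851
grasp_force: 0.0
10.1 J [ 0.043  0.253  1.274  2.149 -0.005  0.294] p [0.4941 0.0196 0.6907] x [-0.875  0.253 -0.412] y [0.223 0.967 0.12 ] z [ 0.429  0.013 -0.903]
```

```bash
python3 -m creep '[-0.1,0,0.2,1.22,0.085,-0.1,0,0.2,1.22,0.085,-0.1,0,0.2,1.22,0.085,-0.1,0,0.2,1.22,0.085,-0.1,0,0.2,1.22,0.085,-0.1,0,0.2,1.22,0.085,-0.1,0,0.2,1.22,0.085,-0.1,0,0.2,1.22,0.085,-0.1,0,0.2,1.22,0.085,-0.1,0,0.2,1.22,0.085]'; python3 st.py
```

```text
clock: 10.93
eef_pos: [0.4658, 0.1112, 0.7332]
tool_rot: [-0.364, 0.879, 0.1, 0.29]
ft_force: [0.2, -0.3, -0.1]
grip_width: 0.0848
grasp_force: 0.0
10.93 J [-0.019  0.21   1.275  2.149  0.406 -0.702] p [0.4658 0.1112 0.7332] x [-0.567 -0.583 -0.582] y [-0.699  0.715 -0.035] z [ 0.437  0.387 -0.812]
```

```bash
python3 -m creep '[-0.04,-0.4,-0.36,-0.9,0.085,-0.04,-0.4,-0.36,-0.9,0.085,-0.04,-0.4,-0.36,-0.9,0.085,-0.04,-0.4,-0.36,-0.9,0.085,-0.04,-0.4,-0.36,-0.9,0.085,-0.04,-0.4,-0.36,-0.9,0.085,-0.04,-0.4,-0.36,-0.9,0.085,-0.04,-0.4,-0.36,-0.9,0.085,-0.04,-0.4,-0.36,-0.9,0.085,-0.04,-0.4,-0.36,-0.9,0.085]'; python3 st.py
```

```text
clock: 11.77
eef_pos: [0.4382, -0.1688, 0.481]
tool_rot: [0.055, 0.95, -0.035, 0.305]
ft_force: [1.0, 0.3, -0.6]
grip_width: 0.0849
grasp_force: 0.0
11.77 J [-0.484 -0.285 -0.055  1.2    0.18  -0.313] p [ 0.4382 -0.1688  0.481 ] x [-0.808  0.082 -0.583] y [ 0.125  0.992 -0.034] z [ 0.575 -0.1   -0.812]
```

```bash
python3 -m creep '[0.012,-0.133,-0.311,0,0.085,0.012,-0.133,-0.311,0,0.085,0.012,-0.133,-0.311,0,0.085,0.012,-0.133,-0.311,0,0.085,0.012,-0.133,-0.311,0,0.085,0.012,-0.133,-0.311,0,0.085,0.012,-0.133,-0.311,0,0.085,0.012,-0.133,-0.311,0,0.085,0.012,-0.133,-0.311,0,0.085,0.012,-0.133,-0.311,0,0.085]'; python3 - <<'E'
from h import *
import pickle
o=bot.get_obs();c=wristify(bot.camera("wrist"),o);pickle.dump(c,open("w1.pkl","wb"))
c["pixels"]=cv2.convertScaleAbs(c["pixels"],alpha=1.5);save(c,"w1.png",s=1.42);print(o["eef_pos"],c["camera_matrix"])
E
```

```text
clock: 12.6
eef_pos: [0.4488, -0.301, 0.1671]
tool_rot: [0.057, 0.951, -0.033, 0.301]
ft_force: [-0.5, -0.1, -0.2]
grip_width: 0.0851
grasp_force: 0.0
[ 0.44877114 -0.30099971  0.16707996] [[303.71737554   0.         281.0368184 ]
 [  0.         303.71737554 213.00903082]
 [  0.           0.           1.        ]]
```

View pics/w1.png

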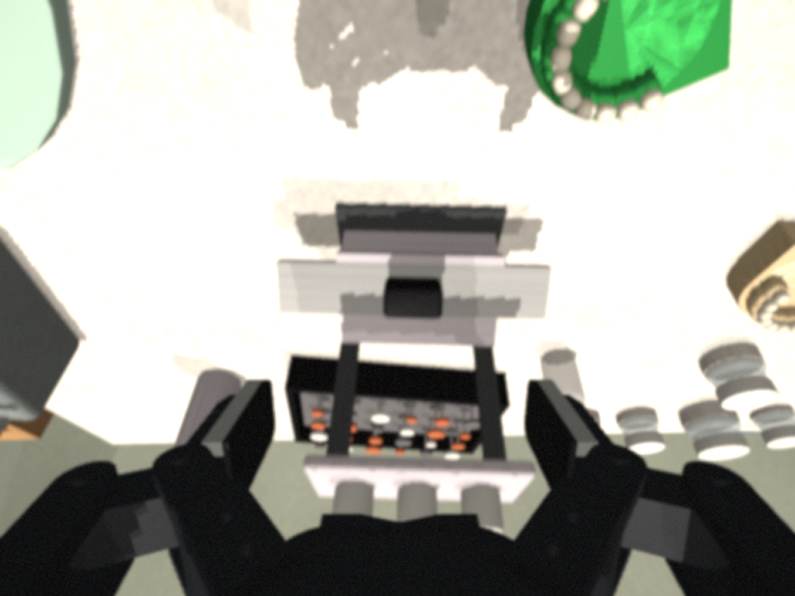

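```bash
python3 - <<'E'
from h import *
import pickle
from scipy.optimize import least_squares
from scipy.spatial.transform import Rotation as R
np.set_printoptions(precision=4,suppress=True)
w=pickle.load(open("w1.pkl","rb"));t=pickle.load(open("C0.pkl","rb"))["top"]
T=lambda x,y:(368+x/4,165+y/4)
V=np.array([T(40,150),T(28,217),T(392,193),T(372,255)])
# wrist: image up = -x(robot side, low edge), left=-y
k=1.42
Wp=np.array([(547,317),(549,265),(279,312),(280,260)])/k
B=np.array([[.018,.09,.008],[-.018,.09,.008],[.018,-.09,.008],[-.018,-.09,.008]])
def Rm(q):return R.from_euler("zy",[q[3],-q[4]])
def g(q):
    P=Rm(q).apply(B)+q[:3];return np.r_[(proj(w,P)-Wp).ravel(),(.5*(proj(t,P)-V)).ravel(),(q[4]-.611)*100]
r=least_squares(g,[.533,-.311,.039,-.125,.611]);q=r.x;print(q,r.fun)
m=Rm(q);print("blk base/mid/top",m.apply([[0,0,.008],[0,0,.023],[0,0,.038]])+q[:3])
blk=m.apply([[x,y,z] for z in(.008,.038) for x in(-.01,.01) for y in(-.018,.018)])+q[:3]
print((proj(w,blk)*k).round())
o=bot.get_obs();M=R.from_quat(o["tool_rot"]).as_matrix();print(M)
tgt=m.apply([0,0,.011])+q[:3]
print("tgt",tgt,"shift",tgt-o["eef_pos"], "bar normal",m.apply([0,0,1]),"bar y",m.apply([0,1,0]))
E
```

```text
[ 0.533  -0.306   0.0492 -0.085   0.6138] [-1.1741  0.7537  1.2793 -0.2237  1.7535 -0.8264 -2.1762  0.2096  0.1026
  1.2477  0.0775  0.5297 -0.8014 -1.3446 -0.6449 -1.5107  0.2841]
blk base/mid/top [[ 0.5284 -0.306   0.0558]
 [ 0.5197 -0.306   0.068 ]
 [ 0.5111 -0.306   0.0803]]
[[383. 274.]
 [437. 275.]
 [383. 302.]
 [436. 304.]
 [376. 286.]
 [436. 287.]
 [377. 317.]
 [436. 319.]]
[[-0.8098  0.1281  0.5726]
 [ 0.0865  0.9913 -0.0994]
 [-0.5803 -0.031  -0.8138]]
tgt [ 0.5266 -0.306   0.0582] shift [ 0.0763 -0.0043 -0.1121] bar normal [-0.576   0.      0.8174] bar y [0.0694 0.9964 0.0489]
```

```bash
python3 - <<'E'
from h import *
import pickle
from scipy.optimize import least_squares
from scipy.spatial.transform import Rotation as R
np.set_printoptions(precision=4,suppress=True)
w=pickle.load(open("w1.pkl","rb"));t=pickle.load(open("C0.pkl","rb"))["top"]
g=cv2.cvtColor(w["pixels"],cv2.COLOR_RGB2GRAY)
m=(g[190:228,262:320]<40).astype(np.uint8);ys,xs=np.nonzero(m);print("block dark",xs.min()+262,xs.max()+263,ys.min()+190,ys.max()+191,m.sum())
T=lambda x,y:(368+x/4,165+y/4)
V=np.array([T(40,150),T(28,217),T(392,193),T(372,255)])
k=1.42
Wp=np.array([(547,317),(549,265),(279,312),(280,260)])/k
B=np.array([[.018,.09,.008],[-.018,.09,.008],[.018,-.09,.008],[-.018,-.09,.008]])
def Rm(q):return R.from_euler("ZY",[q[3],-q[4]])
for wt in(0,.5):
    def f(q):
        P=Rm(q).apply(B)+q[:3];return np.r_[(proj(w,P)-Wp).ravel(),(wt*(proj(t,P)-V)).ravel(),(q[4]-.611)*200]
    r=least_squares(f,[.533,-.311,.039,-.125,.611]);q=r.x;print(q,r.fun.round(1))
    m=Rm(q);blk=m.apply([[x,y,z] for z in(.008,.038) for x in(-.01,.01) for y in(-.018,.018)])+q[:3]
    print((proj(w,blk)).round(1).tolist())
    o=bot.get_obs();tgt=m.apply([0,0,.011])+q[:3]
    print("tgt",tgt,"shift",tgt-o["eef_pos"], "bar normal",m.apply([0,0,1]),"bar y",m.apply([0,1,0]))
E
```

```text
block dark 271 311 196 223 1015
[ 0.5341 -0.3046  0.0485 -0.1246  0.6119] [-1.5  0.   1.5  0.   1.7 -0.2 -1.6  0.2 -0.   0.  -0.  -0.  -0.  -0.
 -0.  -0.   0.2]
[[271.9, 192.9], [310.0, 193.6], [271.8, 213.1], [309.2, 213.9], [270.0, 201.2], [312.4, 202.0], [270.0, 223.4], [311.4, 224.2]]
tgt [ 0.5278 -0.3038  0.0575] shift [ 0.0774 -0.002  -0.1128] bar normal [-0.57    0.0714  0.8185] bar y [0.1243 0.9922 0.    ]
[ 0.5334 -0.3047  0.049  -0.1245  0.6119] [-1.5  0.   1.6 -0.   1.3 -0.2 -2.1  0.1 -0.5  0.2 -0.6 -0.6 -0.8 -0.4
 -0.8 -0.6  0.2]
[[271.7, 192.9], [309.9, 193.6], [271.6, 213.2], [309.1, 213.9], [269.7, 201.2], [312.2, 202.0], [269.7, 223.5], [311.2, 224.3]]
tgt [ 0.5272 -0.3039  0.058 ] shift [ 0.0768 -0.0021 -0.1123] bar normal [-0.57    0.0713  0.8186] bar y [ 0.1242  0.9923 -0.    ]
```

```bash
python3 -m creep '[0.04,-0.001,-0.06,0,0.085,0.04,-0.001,-0.06,0,0.085,0.075,-0.002,-0.109,0,0.085,0.075,-0.002,-0.109,0,0.085,0.075,-0.002,-0.109,0,0.085,0.075,-0.002,-0.109,0,0.02,0.075,-0.002,-0.109,0,0.02,0.075,-0.002,-0.109,0,0.02,0.075,-0.002,-0.109,0,0.02,0.075,-0.002,-0.109,0,0.02]'; python3 -m creep '[0,0,0,0,0.02,0,0,0,0,0.02,0,0,0,0,0.02,0,0,0,0,0.02]'; python3 st.py
```

```text
clock: 13.48
eef_pos: [0.5261, -0.3053, 0.0652]
tool_rot: [0.056, 0.95, -0.037, 0.306]
ft_force: [-6.5, 0.3, 8.8]
grip_width: 0.0348
grasp_force: 58.9
clock: 13.82
eef_pos: [0.5261, -0.3053, 0.0652]
tool_rot: [0.056, 0.95, -0.036, 0.306]
ft_force: [-5.6, 1.2, 9.8]
grip_width: 0.035
grasp_force: 59.0
13.82 J [-0.663  0.319 -0.626  0.056  0.277 -0.463] p [ 0.5261 -0.3053  0.0652] x [-0.806  0.085 -0.585] y [ 0.129  0.991 -0.035] z [ 0.577 -0.104 -0.81 ]
```

```bash
python3 -m creep '[-0.04,0.006,0.058,0,0.02,-0.04,0.006,0.058,0,0.02,-0.08,0.012,0.115,0,0.02,-0.08,0.012,0.115,0,0.02,-0.12,0.012,0.17,0,0.02,-0.12,0.012,0.17,0,0.02,-0.12,0.2,0.2,-0.1,0.02,-0.12,0.2,0.2,-0.1,0.02,-0.12,0.2,0.2,-0.1,0.02,-0.12,0.2,0.2,-0.1,0.02]'; python3 -m creep '[0,0.08,0,0,0.02,0,0.08,0,0,0.02,0,0.08,0,0,0.02,0,0.08,0,0,0.02]'; python3 - <<'E'
from h import *
import pickle,st
for n in("scene","top"):
    c=bot.camera(n);pickle.dump(c,open(n+"1.pkl","wb"))
    c["pixels"]=cv2.convertScaleAbs(c["pixels"],alpha=1.5);save(c,n+"1.png",box=(200,100,400,250),s=3)
a=cv2.imread("pics/scene1.png");b=cv2.imread("pics/top1.png");cv2.imwrite("pics/m2.png",cv2.resize(np.vstack([a,b]),(400,600)))
c=pickle.load(open("top1.pkl","rb"))
E
```

```text
clock: 14.65
eef_pos: [0.4031, -0.1322, 0.2575]
tool_rot: [0.106, 0.946, -0.051, 0.302]
ft_force: [1.8, 1.5, -3.2]
grip_width: 0.0349
grasp_force: 63.7
clock: 14.98
eef_pos: [0.4049, -0.0479, 0.2574]
tool_rot: [0.098, 0.947, -0.049, 0.302]
ft_force: [1.0, -0.1, -3.0]
grip_width: 0.0345
grasp_force: 63.6
14.98 J [-0.009 -0.42  -0.709  0.676 -0.147  0.151] p [ 0.4049 -0.0479  0.2574] x [-0.798  0.156 -0.582] y [ 0.214  0.976 -0.033] z [ 0.563 -0.151 -0.813]
```

View pics/m2.png

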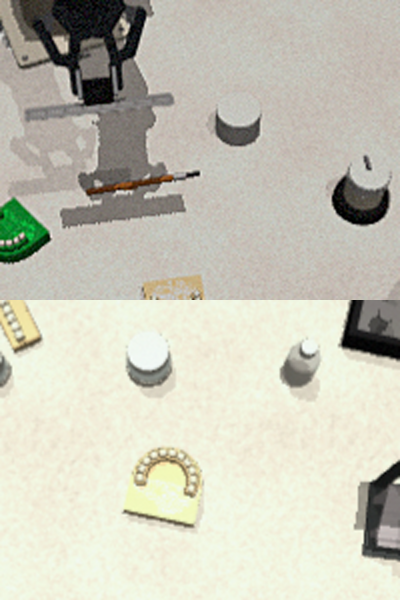

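```bash
python3 -m creep '[0.07,0.046,-0.12,0,0.02,0.07,0.046,-0.12,0,0.02,0.07,0.046,-0.12,0,0.02,0.07,0.046,-0.12,0,0.02,0.1066,0.046,-0.21,0,0.02,0.1066,0.046,-0.21,0,0.02,0.1066,0.046,-0.21,0,0.02,0.1066,0.046,-0.21,0,0.02]'; python3 -m creep '[0,0,-0.005,0,0.02,0,0,-0.01,0,0.02,0,0,-0.015,0,0.02]'; python3 st.py
```

```text
clock: 15.75
eef_pos: [0.5096, -0.011, 0.0417]
tool_rot: [0.106, 0.948, -0.053, 0.296]
ft_force: [0.1, 0.5, -2.3]
grip_width: 0.0349
grasp_force: 63.5
clock: 16.0
eef_pos: [0.5136, -0.0079, 0.0345]
tool_rot: [0.105, 0.946, -0.05, 0.304]
ft_force: [-1.3, 0.1, -2.6]
grip_width: 0.0347
grasp_force: 63.7
16.0 J [ 0.117  0.249 -0.902 -0.169 -0.226  0.269] p [ 0.5136 -0.0079  0.0345] x [-0.793  0.168 -0.585] y [ 0.229  0.973 -0.032] z [ 0.564 -0.159 -0.81 ]
```

```bash
python3 -m creep '[0,0,-0.005,0,0.02,0,0,-0.008,0,0.02,0,0,-0.008,0,0.02]'; python3 -m creep '[0,0,-0.004,0,0.02,0,0,-0.006,0,0.02,0,0,-0.006,0,0.02]'
```

```text
clock: 16.25
eef_pos: [0.5129, -0.0067, 0.0255]
tool_rot: [0.104, 0.946, -0.051, 0.303]
ft_force: [-0.9, -1.4, -1.4]
grip_width: 0.0343
grasp_force: 63.9
clock: 16.5
eef_pos: [0.5164, -0.0072, 0.0238]
tool_rot: [0.105, 0.944, -0.051, 0.308]
ft_force: [-13.2, -3.5, 26.0]
grip_width: 0.0347
grasp_force: 69.8
```

```bash
python3 -m creep '[0,0,0.004,0,0.02,0,0,0.004,0,0.07,0,0,0.004,0,0.07,0,0,0.004,0,0.07,0,0,0.004,0,0.07]'; python3 -m creep '[-0.05,0.01,0.07,0,0.085,-0.1,0.02,0.14,0,0.085,-0.1,0.02,0.14,0,0.085,-0.1,0.02,0.14,0,0.085,-0.1,0.02,0.14,0,0.085,-0.1,0.02,0.14,0,0.085]'; python3 - <<'E'
from h import *
import pickle,st
o=bot.get_obs();c=wristify(bot.camera("wrist"),o);pickle.dump(c,open("w2.pkl","wb"))
t=bot.camera("top");pickle.dump(t,open("t2.pkl","wb"))
a=cv2.resize(c["pixels"][100:310,130:410],(800,600),interpolation=cv2.INTER_CUBIC)
cv2.imwrite("pics/w2.png",cv2.convertScaleAbs(a[:,:,::-1],alpha=1.2))
E
```

```text
clock: 16.92
eef_pos: [0.5126, -0.0065, 0.0226]
tool_rot: [0.103, 0.946, -0.05, 0.302]
ft_force: [-0.3, -0.2, -0.2]
grip_width: 0.0698
grasp_force: 0.0
clock: 17.42
eef_pos: [0.4134, 0.0143, 0.1664]
tool_rot: [0.103, 0.945, -0.049, 0.306]
ft_force: [0.4, 0.3, 0.5]
grip_width: 0.0849
grasp_force: 0.0
17.42 J [ 0.25  -0.266 -0.881  0.392 -0.295  0.381] p [0.4134 0.0143 0.1664] x [-0.792  0.165 -0.588] y [ 0.225  0.974 -0.029] z [ 0.568 -0.156 -0.808]
```

View pics/w2.png

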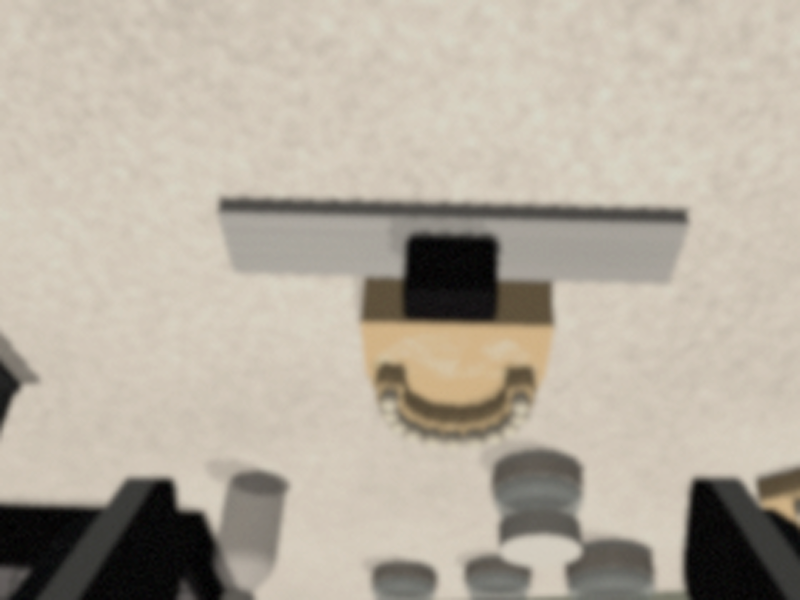

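```bash
cat > m.py <<'E'
from h import *
import pickle,sys
np.set_printoptions(precision=4,suppress=True)
def lin(c,pts,z,f):
    P=[at(c,f(p),z)[:2] for p in pts];d=P[0]-P[1];d=d if d[1]>0 else -d
    print(z,*P,"yaw",-np.arctan2(d[0],d[1]).round(4),"len",np.linalg.norm(d).round(4));return (P[0]+P[1])/2,d/np.linalg.norm(d)
E
python3 - <<'E'
from m import *
c=pickle.load(open("w2.pkl","rb"));f=lambda p:(130+p[0]*.35,100+p[1]*.35)
n0=lin(c,[(221,199),(686,210)],0,f);n8=lin(c,[(221,212),(686,223)],.008,f);f8=lin(c,[(236,271),(673,282)],.008,f);b=lin(c,[(361,322),(553,323)],.024,f)
nx=np.array([b[1][1],-b[1][0]])
for q in(n0,n8,f8):print("from back: x",(q[0]-b[0])@nx,"y",(q[0]-b[0])@b[1])
E
```

```text
0 [ 0.4871 -0.0899] [0.5278 0.0842] yaw -0.2297 len 0.1788
0.008 [ 0.4863 -0.0881] [0.5262 0.083 ] yaw -0.2293 len 0.1757
0.008 [ 0.5199 -0.0964] [0.5607 0.078 ] yaw -0.23 len 0.1791
0.024 [ 0.5429 -0.0483] [0.5581 0.0286] yaw -0.1952 len 0.0784
from back: x -0.04361404983489362 y -0.0015023729585587038
from back: x -0.04480011230809637 y -0.0013687232628649512
from back: x -0.01009330424283673 y -0.0013228976036013175
```

```bash
python3 -m creep '[0.06,-0.012,-0.09,0,0.085,0.06,-0.012,-0.09,0,0.085,0.06,-0.012,-0.09,0,0.085,0.1136,-0.0213,-0.1454,0,0.085,0.1136,-0.0213,-0.1454,0,0.085,0.1136,-0.0213,-0.1454,0,0.085,0.1136,-0.0213,-0.1454,0,0.02,0.1136,-0.0213,-0.1454,0,0.02,0.1136,-0.0213,-0.1454,0,0.02,0.1136,-0.0213,-0.1454,0,0.02]'; python3 -m creep '[0,0,0,0,0.02,0.003,-0.0007,0,0,0.02,0.006,-0.0014,0,0,0.02,0.009,-0.002,0,0,0.02]'; python3 st.py
```

```text
clock: 18.35
eef_pos: [0.5262, -0.0078, 0.0192]
tool_rot: [0.103, 0.946, -0.05, 0.304]
ft_force: [-3.5, -6.8, 3.3]
grip_width: 0.0382
grasp_force: 2.7
clock: 18.68
eef_pos: [0.5358, -0.0094, 0.0197]
tool_rot: [0.103, 0.946, -0.05, 0.304]
ft_force: [-11.5, 1.7, 12.6]
grip_width: 0.0344
grasp_force: 61.8
18.68 J [ 0.104  0.319 -0.865 -0.205 -0.216  0.256] p [ 0.5358 -0.0094  0.0197] x [-0.794  0.165 -0.585] y [ 0.225  0.974 -0.031] z [ 0.565 -0.157 -0.81 ]
```

```bash
python3 -m creep '[0.002,-0.0005,0.001,0,0.02,0.004,-0.001,0.001,0,0.02,0.006,-0.0014,0.001,0,0.02,0.006,-0.0014,0.001,0,0.02]'; python3 - <<'E'
from h import *
import pickle
o=bot.get_obs();c=wristify(bot.camera("wrist"),o);t=bot.camera("top");pickle.dump((c,t),open("w3.pkl","wb"))
a=cv2.resize(c["pixels"][130:340,140:420],(800,600),interpolation=cv2.INTER_CUBIC)
cv2.imwrite("pics/w3.png",cv2.convertScaleAbs(a[:,:,::-1],alpha=1.3))
E
```

```text
clock: 19.02
eef_pos: [0.5413, -0.0109, 0.0197]
tool_rot: [0.103, 0.946, -0.05, 0.303]
ft_force: [-5.2, 0.6, 7.0]
grip_width: 0.0346
grasp_force: 60.8
```

View pics/w3.png

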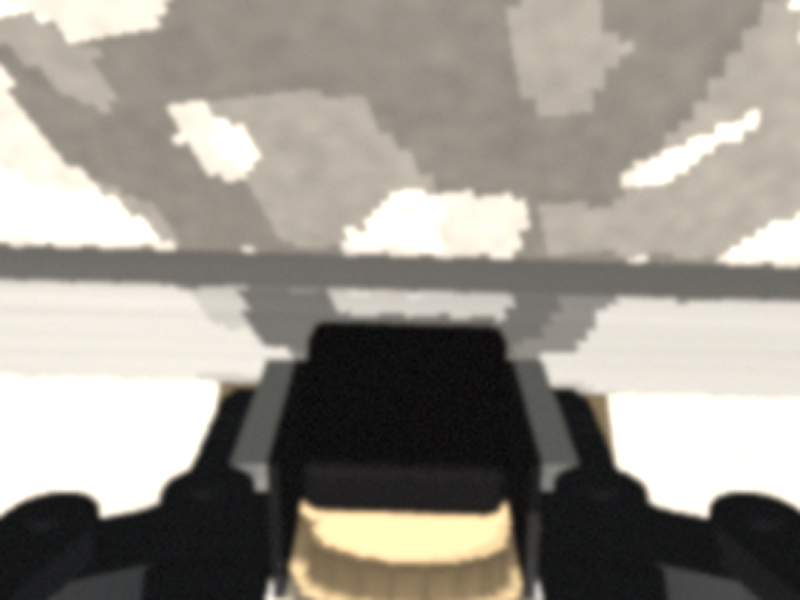

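```bash
cat > sh.py <<'E'
from h import *
import pickle
C=pickle.load(open("C0.pkl","rb"))["top"]["pixels"]
def shift(img):
    x0,y0,x1,y1=262,172,302,200
    A=cv2.resize(C[y0:y1,x0:x1],None,fx=8,fy=8,interpolation=cv2.INTER_CUBIC)
    B=cv2.resize(img[y0-8:y1+8,x0-8:x1+8],None,fx=8,fy=8,interpolation=cv2.INTER_CUBIC)
    r=cv2.matchTemplate(B,A,cv2.TM_CCOEFF_NORMED);_,v,_,p=cv2.minMaxLoc(r);d=(np.array(p)-64)/8
    print("score",round(v,3),"px",d,"approx dx,dy mm",(-d[1]*2.17).round(1),(-d[0]*2.17).round(1))
E
python3 - <<'E'
from sh import *
shift(pickle.load(open("t2.pkl","rb"))["pixels"]);c,t=pickle.load(open("w3.pkl","rb"));shift(t["pixels"])
E
```

```text
score 0.999 px [0. 0.] approx dx,dy mm -0.0 -0.0
score 0.931 px [ 0.75 -2.75] approx dx,dy mm 6.0 -1.6
```

```bash
python3 -m creep '[0,0,0,0,0.06,0,0,0,0,0.085,0,0,0,0,0.085,0,0,0,0,0.085,-0.05,0.014,0.075,0,0.085,-0.05,0.014,0.075,0,0.085,-0.1,0.028,0.145,0,0.085,-0.1,0.028,0.145,0,0.085,-0.1,0.028,0.145,0,0.085,-0.1,0.028,0.145,0,0.085]'; python3 - <<'E'
from h import *
import pickle,st
from sh import shift
o=bot.get_obs();c=wristify(bot.camera("wrist"),o);t=bot.camera("top");pickle.dump((c,t),open("w4.pkl","wb"));shift(t["pixels"])
a=cv2.resize(c["pixels"][100:310,130:410],(800,600),interpolation=cv2.INTER_CUBIC)
cv2.imwrite("pics/w4.png",cv2.convertScaleAbs(a[:,:,::-1],alpha=1.2))
E
```

```text
clock: 19.95
eef_pos: [0.4419, 0.0176, 0.1673]
tool_rot: [0.103, 0.945, -0.049, 0.306]
ft_force: [0.4, -0.2, -0.8]
grip_width: 0.0852
grasp_force: 0.0
19.95 J [ 0.236 -0.197 -0.834  0.367 -0.288  0.369] p [0.4419 0.0176 0.1673] x [-0.792  0.165 -0.588] y [ 0.225  0.974 -0.03 ] z [ 0.568 -0.156 -0.808]
score 0.933 px [ 0.875 -2.75 ] approx dx,dy mm 6.0 -1.9
```

View pics/w4.png

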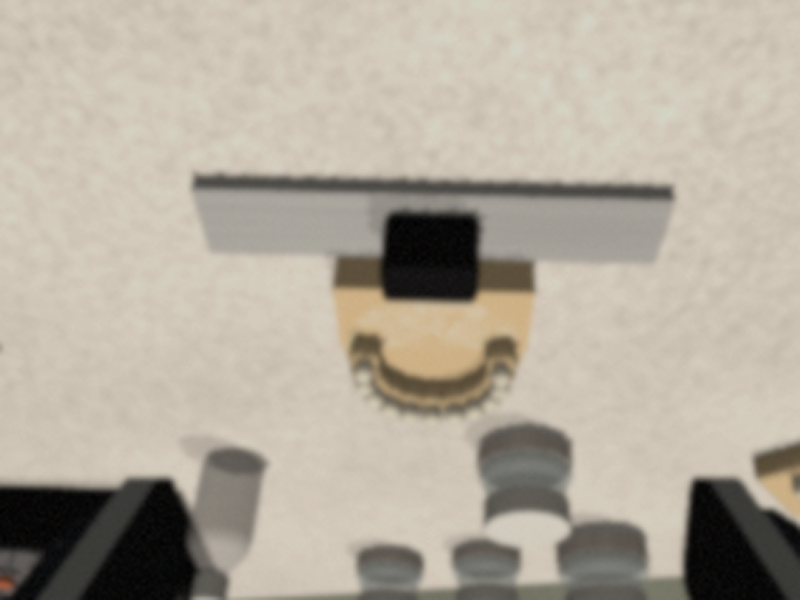

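```bash
python3 - <<'E'
from m import *
c,t=pickle.load(open("w4.pkl","rb"));f=lambda p:(130+p[0]*.35,100+p[1]*.35)
f8=lin(c,[(209,251),(656,263)],.008,f);b=lin(c,[(333,289),(535,291.5)],.024,f)
nx=np.array([f8[1][1],-f8[1][0]]);print("far edge from back x",(f8[0]-b[0])@nx,"y",(f8[0]-b[0])@f8[1])
# edge of back strip: brightness profile left & right of block
I=c["pixels"].astype(float).mean(2)
for u in (252,260,302,310):
    P=I[175:215,u];d=np.diff(P);print(u,175+np.argmin(d[:18])+.5,175+10+np.argmax(d[10:])+.5,P[10:32].round().astype(int))
s=bot.camera("scene")
for n,cc in(("scene",s),("top",t)):
    r=bot.place_of(n,"cap_grip")
    if r: print(n,r[0]["score"],at(cc,np.array(r[0]["centre"])*[W,H],.067))
    r=bot.place_of(n,"jar")
    if r: print(n,r[0]["score"],at(cc,np.array(r[0]["centre"])*[W,H],0))
E
```

```text
0.008 [ 0.5355 -0.0995] [0.5768 0.0749] yaw -0.2325 len 0.1792
0.024 [ 0.5496 -0.0501] [0.566  0.0273] yaw -0.2086 len 0.0791
far edge from back x -0.0013404921431564942 y -0.0012397104305676733
252 189.5 200.5 [137 136 132 122 103  79  68  64  64  65  64  65  64  66  74  96 122 138
 143 144 143 143]
260 189.5 200.5 [136 134 129 119 103  83  69  64  64  64  65  65  64  65  71  90 117 137
 142 144 143 145]
302 190.5 201.5 [131 133 132 127 117 101  81  69  63  65  64  63  65  64  66  71  90 117
 136 142 144 144]
310 190.5 201.5 [132 134 132 127 118 107  90  73  64  64  65  65  64  65  65  69  86 113
 134 142 143 143]
scene 0.89 [0.5152 0.2988 0.067 ]
scene 0.78 [0.5232 0.3047 0.    ]
top 0.58 [ 0.7026 -0.1587  0.067 ]
top 0.8 [0.5205 0.299  0.    ]
```

```bash
python3 -m creep '[0.01,0.3,0.01,0,0.085,0.01,0.3,0.01,0,0.085,0.01,0.3,0.01,0,0.085,0.01,0.3,0.01,0,0.085,0.01,0.3,0.01,0,0.085,0.01,0.3,0.01,0,0.085,0.01,0.3,0.01,0,0.085,0.01,0.3,0.01,0,0.085,0.01,0.3,0.01,0,0.085,0.01,0.3,0.01,0,0.085]'; python3 - <<'E'
from h import *
import pickle,st
o=bot.get_obs();c=wristify(bot.camera("wrist"),o);pickle.dump(c,open("w5.pkl","wb"))
r=bot.place_of("wrist","cap_grip");print([(x["score"],np.array(x["centre"])*[W,H],at(c,np.array(x["centre"])*[W,H],.067)) for x in r[:2]])
save(c,"w5.png",s=1.42)
E
```

```text
clock: 21.13
eef_pos: [0.4506, 0.3163, 0.1713]
tool_rot: [0.102, 0.947, -0.052, 0.301]
ft_force: [-0.2, -0.4, -0.4]
grip_width: 0.085
grasp_force: 0.0
21.13 J [ 0.915  0.209 -0.369  0.736 -0.572  1.055] p [0.4506 0.3163 0.1713] x [-0.798  0.163 -0.581] y [ 0.225  0.974 -0.037] z [ 0.559 -0.16  -0.813]
[(0.73, array([286.888, 204.414]), array([0.52278089, 0.30246203, 0.067     ]))]
```

View pics/w5.png

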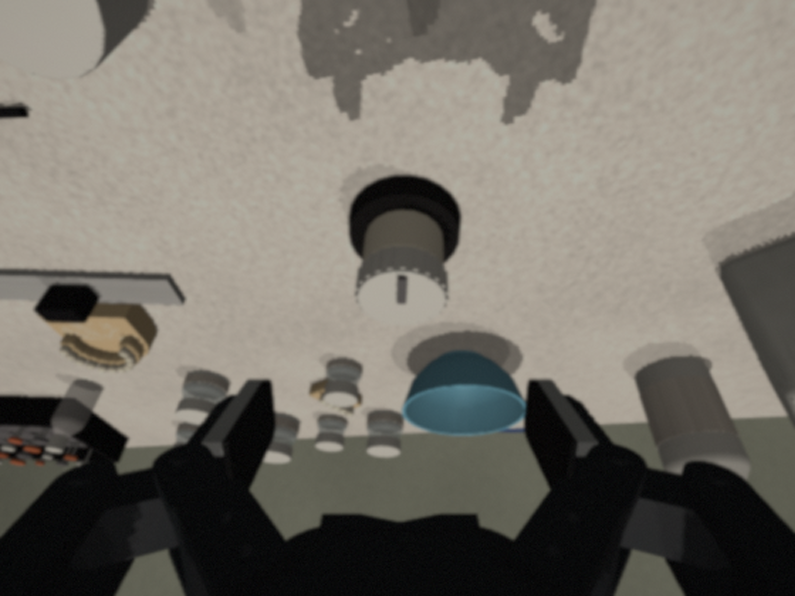

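```bash
python3 - <<'E'
from h import *
import pickle
c=pickle.load(open("w5.pkl","rb"))
print(at(c,(402/1.42,297/1.42),.075))
a=np.linspace(0,2*np.pi,8,endpoint=False)
for A in((.521,.300),(.523,.3025)): print((proj(c,np.c_[A[0]+.029*np.cos(a),A[1]+.029*np.sin(a),0*a+.075])*1.42).round().tolist())
A=np.array([.522,.301]);z=np.array([.559,-.16,-.813]);T=np.r_[A,.067]+.025*z;print(T,T-bot.get_obs()["eef_pos"])
d=.025*z[:2]
for i in range(1,14):
    th=.12*i;R=np.array([[np.cos(th),-np.sin(th)],[np.sin(th),np.cos(th)]]);print(round(th,2),(R@d-d).round(4))
E
```

```text
[0.5191436  0.29998041 0.075     ]
[[412.0, 324.0], [440.0, 314.0], [448.0, 294.0], [429.0, 274.0], [392.0, 269.0], [362.0, 282.0], [359.0, 304.0], [380.0, 320.0]]
[[416.0, 326.0], [444.0, 315.0], [453.0, 295.0], [434.0, 276.0], [397.0, 270.0], [367.0, 284.0], [364.0, 305.0], [384.0, 322.0]]
[0.535975 0.297    0.046675] [ 0.08541669 -0.01760978 -0.12525939]
0.12 [0.0004 0.0017]
0.24 [0.0006 0.0034]
0.36 [0.0005 0.0052]
0.48 [0.0003 0.0069]
0.6 [-0.0002  0.0086]
0.72 [-0.0008  0.0102]
0.84 [-0.0017  0.0117]
0.96 [-0.0027  0.0132]
1.08 [-0.0039  0.0144]
1.2 [-0.0052  0.0156]
1.32 [-0.0066  0.0165]
1.44 [-0.0082  0.0173]
1.56 [-0.0098  0.0179]
```

```bash
python3 -m creep '[0.042,-0.01,-0.063,0,0.085,0.042,-0.01,-0.063,0,0.085,0.0834,-0.0186,-0.125,0,0.085,0.0834,-0.0186,-0.125,0,0.085,0.0834,-0.0186,-0.125,0,0.085,0.0834,-0.0186,-0.125,0,0.04,0.0834,-0.0186,-0.125,0,0.04,0.0834,-0.0186,-0.125,0,0.04,0.0834,-0.0186,-0.125,0,0.04,0.0834,-0.0186,-0.125,0,0.04]'; python3 st.py
```

```text
clock: 22.07
eef_pos: [0.5338, 0.2944, 0.0505]
tool_rot: [0.104, 0.946, -0.054, 0.303]
ft_force: [-0.2, -10.0, 0.9]
grip_width: 0.0561
grasp_force: 63.7
22.07 J [ 0.759  0.438 -0.439  0.345 -0.531  0.882] p [0.5338 0.2944 0.0505] x [-0.794  0.165 -0.585] y [ 0.23   0.973 -0.038] z [ 0.562 -0.165 -0.81 ]
```

```bash
python3 -m creep '[0.0004,0.0007,0,0.12,0.04,0.0006,0.0019,0,0.24,0.04,0.0005,0.0037,0,0.36,0.04,0.0003,0.0054,0,0.48,0.04,-0.0002,0.0071,0,0.6,0.04,-0.0008,0.0087,0,0.72,0.04,-0.0017,0.0102,0,0.84,0.04,-0.0027,0.0117,0,0.96,0.04,-0.0039,0.0129,0,1.08,0.04,-0.0052,0.0141,0,1.2,0.04]'; python3 st.py
```

```text
clock: 22.9
eef_pos: [0.5301, 0.306, 0.0504]
tool_rot: [-0.448, 0.84, 0.123, 0.278]
ft_force: [-2.8, -24.1, 8.0]
grip_width: 0.0564
grasp_force: 67.5
22.9 J [ 0.378  0.358 -0.613  0.049  0.297 -0.518] p [0.5301 0.306  0.0504] x [-0.443 -0.685 -0.578] y [-0.822  0.568 -0.042] z [ 0.357  0.457 -0.815]
```

```bash
python3 -m creep '[-0.0014,-0.002,0,0.12,0.04,-0.003,-0.002,0,0.24,0.04,-0.0038,-0.002,0,0.3,0.04,-0.0038,-0.002,0,0.3,0.04]'; python3 st.py
```

```text
clock: 23.23
eef_pos: [0.5269, 0.3061, 0.0503]
tool_rot: [-0.567, 0.765, 0.166, 0.255]
ft_force: [-5.9, -19.1, 12.2]
grip_width: 0.0563
grasp_force: 70.9
23.23 J [ 0.294  0.412 -0.49   0.263  0.48  -0.881] p [0.5269 0.3061 0.0503] x [-0.226 -0.784 -0.579] y [-0.953  0.301 -0.035] z [ 0.202  0.543 -0.815]
```

```bash
python3 -m creep '[0,0,0,0,0.085,0,0,0,0,0.085,0,0,0,0,0.085,-0.015,-0.04,0.06,0,0.085,-0.015,-0.04,0.06,0,0.085,-0.03,-0.08,0.12,0,0.085,-0.04,-0.1,0.17,0,0.085,-0.04,-0.1,0.17,0,0.085,-0.04,-0.1,0.17,0,0.085,-0.04,-0.1,0.17,0,0.085]'; python3 - <<'E'
from h import *
import pickle,st
from sh import shift
o=bot.get_obs();c=wristify(bot.camera("wrist"),o);t=bot.camera("top");pickle.dump((c,t),open("w6.pkl","wb"));shift(t["pixels"])
s=bot.camera("scene")
a=cv2.resize(c["pixels"],(560,420));b=cv2.resize(t["pixels"][150:250,200:340],(240,171));d=cv2.resize(s["pixels"][150:240,340:430],(240,240))
im=np.zeros((420,800,3),np.uint8);im[:,:560]=a;im[:171,560:]=b;im[175:415,560:]=d
cv2.imwrite("pics/f.png",cv2.convertScaleAbs(im[:,:,::-1],alpha=1.3))
E
```

```text
clock: 24.07
eef_pos: [0.4871, 0.2103, 0.2229]
tool_rot: [-0.57, 0.762, 0.167, 0.259]
ft_force: [-0.9, -0.2, 0.1]
grip_width: 0.0854
grasp_force: 0.0
24.07 J [ 0.102  0.085 -0.375  0.8    0.553 -1.094] p [0.4871 0.2103 0.2229] x [-0.216 -0.782 -0.585] y [-0.955  0.295 -0.042] z [ 0.205  0.549 -0.81 ]
score 0.934 px [ 0.875 -2.75 ] approx dx,dy mm 6.0 -1.9
```

View pics/f.png

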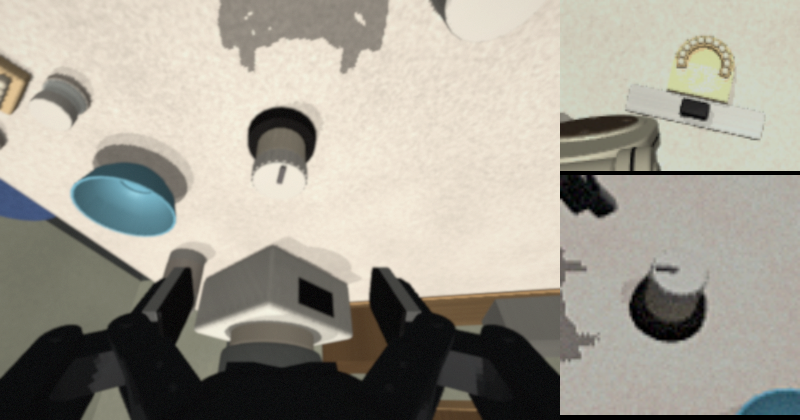

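```bash
python3 - <<'E'
from h import *
import pickle
c5=pickle.load(open("w5.pkl","rb"));c6=pickle.load(open("w6.pkl","rb"))[0]
for c,p,q in((c5,(401.5/1.42,277/1.42),(402.5/1.42,302/1.42)),(c6,(284,167),(279,183))):
    d=at(c,p,.079)-at(c,q,.079);print(np.degrees(np.arctan2(d[1],d[0]))%360,np.linalg.norm(d[:2]))
E
```

```text
168.73019605879256 0.02393691526746023
240.6536745964766 0.02375352881507343
```

```bash
python3 -c "
from workcell import bot
print(bot.job_done())"
```

```text
the job is handed in; nothing more can be done
None
```

I handed the job in at about 24 s, with no verdict shown: the straightedge lies flat against the model's back (gap measured about 1 mm, good to about 2 mm, model moved about 6 mm), and the cap was twisted about 86° anticlockwise, its ridge moving about 72°, so I took it to be at its stop.

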